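# Set out the gear-casting kit

### The job

Set out the kit for the next gear casting: in the grey tray put the long clamp bar flat in the long compartment, the toothed gear hub-up in the bigger of the two other compartments and the round-flanged bush sleeve-up in the smallest one, each resting on the tray floor. Lay the mould plate on the sloping rest, rib up and running up the slope, square to the rest and roughly in the middle of its width, with its lower short edge against the ledge so that it stays there. Leave the toothless disc, the square-flanged bush, the short bar and the screwdriver where they are.

Things in the scene. Friction and masses are not known exactly. Their poses are not given: they have to be found in the camera images.
- kit_tray: Grey tray fixed to the bench, 164 (x) by 170 (y) mm; floor 4 mm thick, walls and dividers 4 thick, tops at 20 mm. Origin: centre of underside. Inside, in its frame (mm): long compartment (long bar) x -78 to 78, y 11 to 81; bigger other (gear) x -14 to 78, y -81 to 7; smallest (bush) x -78 to -18, y -81 to 7. Left or right, yaw up to 0.2 rad.
- slope_rest: Aluminium sloping rest, fixed, 110 mm wide (y). Origin: centre of underside, axes level. Top rises to +x (away from the robot) at 0.40 rad from x -60, z 18 mm for 130 mm up the slope. Dark ledge across the low end, 12 mm high: its face meets the slope at x -53, z 21. Plate home on the ledge: its underside's centre at x -16, y 0, z 37 mm. Left or right, yaw up to 0.2 rad.
- gear: White plastic gear with 10 teeth, 64 mm across the tooth tips, 14 mm thick, with a round hub 24 mm in diameter on top, up to 44 mm height. Origin: centre of the underside, z up.
- plain_disc: Look-alike, leave it: smooth white disc without teeth, 64 mm in diameter, 14 mm thick, with the same hub as the gear (24 mm, up to 44 mm height). Origin: centre of the underside.
- round_bush: Brass bush with a round flange 40 mm in diameter and 8 mm thick, and a sleeve 26 mm in diameter on top, up to 44 mm height. Origin: centre of the underside, z up.
- square_bush: Look-alike, leave it: brass bush with a square flange 40 by 40 mm, 8 mm thick, and the same 26 mm sleeve up to 44 mm height. Origin: centre of the underside.
- long_bar: Steel clamp bar 100 (x) by 18 (y) by 22 (z) mm with two dark bolt heads on top (12 mm in diameter, 5 mm high, 12 mm from the ends). Origin: centre of the underside, x along the bar, z up.
- short_bar: Look-alike, leave it: the same bar but 60 mm long. Origin: centre of the underside, x along the bar.
- mould_plate: White plastic mould plate 80 (x) by 64 (y) by 10 (z) mm with a rib on top, 50 (x) by 24 (y) mm, rising from 10 to 38 mm height: the grip. Origin: centre of the underside, x along plate and rib, z up. Either short edge may go to the ledge.
- screwdriver: Screwdriver with orange handle, 190 mm long, lying beyond the tray and rest; leave it. Its origin is about mid-length, x along it.
Things that resemble listed ones, but are neither listed nor needed, are in the scene too. Leave any blue or orange look-alike of the long_bar alone.

How it is judged:
By the outcome, as a careful person would: the job done as asked, in the order asked, and still so for the second after the job is handed in, with the robot touching nothing.
It also fails if it takes over 118 s, if anything falls off the work surface, if the arm or the gripper's body presses on something with over 40 N, if the wrist force passes 120 N, or if a joint passes its speed limit or range.

### The arm

A 6-joint arm with a two-finger parallel gripper is mounted at the origin on the work surface. World frame = base frame: x ahead of the robot, y to its left, z up, the work surface at z = 0. Lengths are in m, angles in rad, forces in N, time in s.
With the tool pointing down it reaches from about 0.35 to 0.975 m from the base axis. Payload 4.9 kg.
Tool frame: the origin (TCP) lies midway between the tips of the shut fingers; the grasp point (between the pads) lies 19 mm behind it; z points along the fingers, y is the line along which they close (so a half turn about z gives the same grasp; the last joint's range is limited). The gripper opens to 85 mm and grips with 20 to 120 N. Pads are 22 mm wide; open, the fingers measure 114 mm over their backs; the gripper's body (76 mm by 85 mm) begins 54 mm behind the grasp point. The pads swing forward as they close: fully open they stand 13 mm farther back than shut.
Start: joints at [1.085, 0.053, 1.613, -0, 1.476, -0.119], TCP at [0.224, 0.583, 0.231] pointing down, gripper open.
Joint ranges: [-3.01, 3.01], [-1.01, 2.22], [0.06, 2.58], [-1.02, 4.17], [0.09, 2.62], [-3.14, 3.14]. Speed limits (rad/s): [2.57, 2.57, 3.14, 3.14, 3.14, 3.14].

### API

Orientations are given as a unit quaternion [w, x, y, z].
In Python, from plant import * gives the robot as it stands.
- The arm moves only by the tool jog_arm, never from a script. Its argument "targets" is a list of rows, each a list of 3 entries, a list of its own where there are three numbers: the shift along the tool's x, y, z in units of 25 mm (1.0 is 25 mm), then the turn, a rotation vector about the tool's x, y, z in units of 8 degrees (1.0 is 8 degrees), then the opening in per cent of the stroke, from 0 (shut) to 100 (fully open). A call has 1 to 8 rows; each row is the pose to reach, as a shift and turn from the pose commanded when the call began, along the tool's axes at that moment; what a row does not reach only later rows make up. A row lasts 1/8 s, in which the tool goes at most 62.5 mm and 10.7 degrees, less where a joint would pass 70% of its speed; a pose out of reach is approached as far as the arm can. A call with a gripper value outside its range is refused whole. The fingers move at their own pace and stop on an object; the grip force is fixed at half the most. Time passes only in rows, so rows that repeat a pose let the fingers close. It gives the time, the measured TCP pose, the force, the opening and the grip force at its end, in the units of the state.
- state(): the state, without advancing time (a new reading comes with each control period).
- grab_frame(name): name is "scene" or "top" or "wrist"; returns (picture, depth): 400x640x3 uint8, red, green, blue; 400x640 float32, m along the optical axis (not along the pixel's ray), 0 where there is no reading.
- camera_params(name): a dict with "fovy" (degrees; the focal length in pixels is half the picture's height over the tangent of half this angle, whatever the lens; pixels are square), "cx", "cy" (the principal point, pixels), "dist" ([k1, k2, p1, p2, k3] as OpenCV has them; the pictures are not rectified), "rvec" (rotation vector, rad) and "tvec" (3), from world to camera coordinates, as OpenCV has them; the wrist camera has in their place "hand_eye" (4x4, takes a point from camera to tool coordinates, whose origin is the TCP and whose axes are the flange's). Camera axes: x right, y down, z forward; pixel columns grow to the right and rows downward; lengths in m; the calibration is good to about 2 mm. A picture is of the moment at which its call begins: read the wrist's pose just before it. camera_params takes no time and is no camera call.
- job_done(): hands the job in; it is judged then, once.
The state is a dict: "time": time; "joint_pos": joint angles; "joint_vel": joint speeds; "joint_efforts": joint torques, N m; "tool_pos": TCP position; "tool_rot": TCP orientation; "contact_force": force on the tool from outside, world axes, zero at the start; "ft_torque": the same for the moment, N m; "gripper_width": opening from 0.0 (shut) to 1.0 (fully open); "grasp_force": force on a finger pad.
Only numpy, scipy, OpenCV 4.12 (cv2) and the standard library are available. Lean on these libraries where they do the work, as an engineer would, in place of code of your own. Each camera call takes 0.05 s, during which the arm holds its last target. There are 200 camera calls.

## Working session

There is one attempt and no reset: what is moved stays moved. The work goes in short steps, Python scripts to look and compute and a tool call to move; the robot and the scene stay as the last step left them, time stands still between calls to the robot, and variables do not carry over. Pictures are saved under pics/ and viewed, at most 14 in all, crops included, and the job is handed in when it is done.

Besides the shell and the picture viewer there is one more tool, called after "Request:" as name(argument=value, ...) on one line, values as JSON. jog_arm: Moves the arm, as the interface text tells. Its arguments: {"type":"object","properties":{"targets":{"type":"array"}},"required":["targets"]}

```bash
ls; mkdir -p pics; python3 - <<'E'
from plant import *
import cv2,numpy as np
for n in ("top","scene"):
    p,d=grab_frame(n); cv2.imwrite(f"pics/{n}0.png",p[:,:,::-1]); np.save(f"pics/{n}0.npy",d); c=camera_params(n)
    print({k:np.round(v,4).tolist() for k,v in c.items()})
print(camera_params("wrist")); print(state())
E
```

```text
pics
{'fovy': 54.1023, 'cx': 316.9829, 'cy': 200.5395, 'dist': [-0.0812, 0.0, 0.0, 0.0, 0.0], 'rvec': [2.1301, -2.1389, 0.1781], 'tvec': [-0.0833, 0.5754, 1.0139]}
{'fovy': 44.2374, 'cx': 317.1486, 'cy': 199.7204, 'dist': [-0.0828, 0.0, 0.0, 0.0, 0.0], 'rvec': [2.2682, 1.0894, -0.3553], 'tvec': [-0.333, -0.3616, 1.7633]}
{'fovy': 67.64584120774083, 'cx': 322.5932606584459, 'cy': 201.7518947802713, 'dist': array([0.0052918, 0.       , 0.       , 0.       , 0.       ]), 'hand_eye': array([[ 1.03885588e-03, -9.60695647e-01, -2.77601863e-01,
         6.94098891e-02],
       [ 9.99999448e-01,  1.04255941e-03,  1.34267872e-04,
        -2.58923783e-04],
       [ 1.60425876e-04, -2.77601849e-01,  9.60696199e-01,
        -1.42503224e-01],
       [ 0.00000000e+00,  0.00000000e+00,  0.00000000e+00,
         1.00000000e+00]])}
{'time': 0.1, 'joint_pos': array([ 1.08500585e+00,  5.33057220e-02,  1.61416843e+00,  1.96150291e-05,
        1.47601203e+00, -1.18987901e-01]), 'joint_vel': array([-0.00210445,  0.00028233, -0.00354716,  0.00131767, -0.00151879,
       -0.00022775]), 'joint_efforts': array([ 4.74969984e-04, -3.94902742e+01, -3.71363461e+01, -1.73239682e-04,
        3.86410058e-03,  2.51151761e-06]), 'tool_pos': array([0.22386413, 0.58292031, 0.23016972]), 'tool_rot': array([-2.91268942e-04,  1.82375709e-01,  9.83228460e-01, -9.00903742e-04]), 'contact_force': array([-0.73459228,  0.26721773, -0.92205102]), 'ft_torque': array([-0.04151928,  0.01925885, -0.01201893]), 'grasp_force': 0.0, 'gripper_width': 1.0043931227581744}
```

View pics/top0.png

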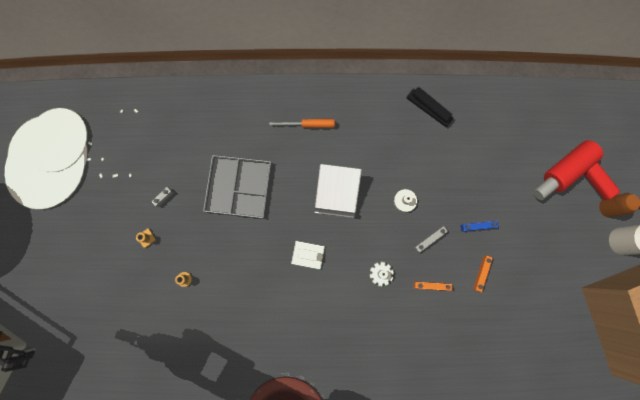

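View pics/scene0.png

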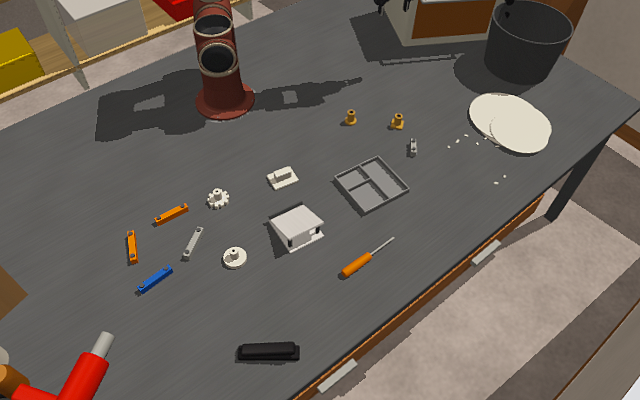

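The top picture shows, in pixels: tray (238,187), rest (338,190) with its ledge at the lower edge, plate (308,255), gear (381,273), plain disc (405,200) and grey long bar (432,239). It also shows the short bar (161,197), square bush (145,238) and round bush (184,280). The scene picture agrees, with the orange and blue bars as decoys.

```bash
cat > h.py <<'E'
from plant import *
import cv2,numpy as np
from scipy.spatial.transform import Rotation as R
U=lambda q:R.from_quat([q[1],q[2],q[3],q[0]])
def cam(name,st=None):
    c=camera_params(name); f=200/np.tan(np.radians(c["fovy"])/2)
    K=np.array([[f,0,c["cx"]],[0,f,c["cy"]],[0,0,1.]])
    if name=="wrist":
        T=np.eye(4);T[:3,:3]=U(st["tool_rot"]).as_matrix();T[:3,3]=st["tool_pos"];T=T@c["hand_eye"]
    else:
        T=np.eye(4);T[:3,:3]=cv2.Rodrigues(np.array(c["rvec"],float))[0];T[:3,3]=c["tvec"];T=np.linalg.inv(T)
    return K,np.array(c["dist"],float),T
def plane(C,px,z):
    "pixels -> world points on height z"
    K,d,T=C; u=cv2.undistortPoints(np.array(px,float).reshape(-1,1,2),K,d)[:,0]
    r=np.c_[u,np.ones(len(u))]@T[:3,:3].T; o=T[:3,3]
    return o+r*((z-o[2])/r[:,2:])
def proj(C,P):
    K,d,T=C; W=np.linalg.inv(T)
    return cv2.projectPoints(np.array(P,float).reshape(-1,1,3),cv2.Rodrigues(W[:3,:3])[0],W[:3,3],K,d)[0][:,0]
def cloud(C,dep):
    K,d,T=C; v,u=np.mgrid[0:400,0:640]; n=cv2.undistortPoints(np.c_[u.ravel(),v.ravel()].astype(float).reshape(-1,1,2),K,d)[:,0]
    P=np.c_[n,np.ones(len(n))]*dep.reshape(-1,1); return (P@T[:3,:3].T+T[:3,3]).reshape(400,640,3)
def snap(name):
    st=state(); p,d=grab_frame(name if isinstance(name,str) else name[0]); return st,p,d
def wrist(tag):
    st,p,d=snap("wrist"); cv2.imwrite(f"pics/{tag}.png",p[:,:,::-1]); np.savez(f"pics/{tag}.npz",p=p,d=d,pos=st["tool_pos"],rot=st["tool_rot"])
    C=cam("wrist",st); return p,d,C,cloud(C,d)
def load(tag):
    z=np.load(f"pics/{tag}.npz"); C=cam("wrist",dict(tool_pos=z["pos"],tool_rot=z["rot"])); return z["p"],z["d"],C,cloud(C,z["d"])
def go(pos,yaw=None,rot=None,q0=None,p0=None):
    "shift and turn (units of a move) to TCP pos with tool y at world angle yaw (nearest of the half turns), pointing down"
    s=state(); R0=U(s["tool_rot"]) if q0 is None else q0; p=s["tool_pos"] if p0 is None else p0
    if rot is None:
        c=[]
        for y in (yaw,yaw+np.pi):
            yv=np.array([np.cos(y),np.sin(y),0]); zv=np.array([0,0,-1.]); M=np.c_[np.cross(yv,zv),yv,zv]; c.append(R.from_matrix(M))
        rot=min(c,key=lambda r:(R0.inv()*r).magnitude())
    print("shift",np.round(R0.inv().apply(np.array(pos)-p)/.025,2),"turn",np.round(np.degrees((R0.inv()*rot).as_rotvec())/8,2),"t",round(s["time"],2),"j6",round(s["joint_pos"][5],2))
    return rot
E
python3 - <<'E'
from h import *
C=cam("top")
for n,px,z in [("tray",(238,187),.02),("rest",(338,190),.04),("plate",(308,255),.01),("gear",(381,273),.014),("disc",(405,200),.014),("long",(432,239),.022),("short",(161,197),.022),("sq",(145,238),.03),("rd",(184,280),.03)]:
    print(n,plane(C,[px],z).round(3))
go([.45,-.02,.42],np.pi/2)
E
```

```text
tray [[0.619 0.136 0.02 ]]
rest [[ 0.605 -0.144  0.04 ]]
plate [[ 0.43 -0.06  0.01]]
gear [[ 0.38  -0.26   0.014]]
disc [[ 0.581 -0.333  0.014]]
long [[ 0.471 -0.402  0.022]]
short [[0.591 0.354 0.022]]
sq [[0.475 0.39  0.03 ]]
rd [[0.362 0.274 0.03 ]]
shift [-17.09 -19.28  -7.56] turn [-0.01 -0.   -2.63] t 0.1 j6 -0.12
```

```bash
python3 - <<'E'
from h import *
go([.42,.14,.30],np.pi/2)
go([.42,-.26,.30],np.pi/2)
E
```

```text
shift [-13.68 -13.73  -2.77] turn [-0.01 -0.   -2.63] t 0.1 j6 -0.12
shift [-19.41 -28.67  -2.74] turn [-0.01 -0.   -2.63] t 0.1 j6 -0.12
```

Request:
jog_arm(targets=[[[-13.7,-13.7,-2.8],[0,0,-2.63],100],[[-13.7,-13.7,-2.8],[0,0,-2.63],100],[[-13.7,-13.7,-2.8],[0,0,-2.63],100],[[-13.7,-13.7,-2.8],[0,0,-2.63],100],[[-13.7,-13.7,-2.8],[0,0,-2.63],100],[[-13.7,-13.7,-2.8],[0,0,-2.63],100],[[-13.7,-13.7,-2.8],[0,0,-2.63],100],[[-13.7,-13.7,-2.8],[0,0,-2.63],100]])

```text
time: 1.1
tool_pos: [0.4213, 0.1387, 0.3014]
tool_rot: [0.0, 0.0, 1.0, 0.0]
contact_force: [-0.4, 0.2, 0.1]
gripper_width: 0.998
grasp_force: 0.0
```

```bash
python3 - <<'E'
from h import *
print(state()["tool_pos"],state()["joint_vel"].round(3)); wrist("wA"); go([.42,-.26,.30],np.pi/2)
E
```

```text
[0.42133894 0.13874739 0.30137928] [-0.914  0.044 -0.123  0.005  0.084 -0.906]
shift [  0.05 -15.77   0.16] turn [-0.03  0.02 -0.04] t 1.15 j6 -1.42
```

View pics/wA.png

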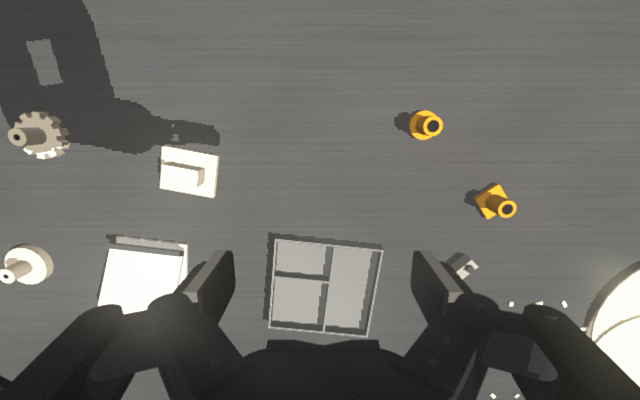

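The wrist view shows the tray at (325,285), with its long compartment on the right (+y), the bush compartment upper left (near the robot) and the gear compartment lower left. The round bush is at (426,125), square bush (497,202), plate (190,172), gear (38,135) and rest (145,275). The arm was still moving, so I'll snap again now that it has settled and measure.

```bash
python3 - <<'E'
from h import *
for i in range(8): grab_frame("top") if i<3 else None
s=state(); print(s["tool_pos"],np.abs(s["joint_vel"]).max().round(4))
p,d,C,P=wrist("wA2")
print("table z",np.median(P[20:60,300:400,2]))
Z=P[:,:,2]
# tray: wall tops from depth
m=((Z>.015)&(Z<.024)&(P[:,:,0]>.5)&(P[:,:,0]<.73)&(P[:,:,1]>.02)&(P[:,:,1]<.26)).astype(np.uint8)
q=P[m>0]; print("wall n",len(q)); r=cv2.minAreaRect((q[:,:2]*1000).astype(np.float32)); print("tray",r)
# bush brass
h=cv2.cvtColor(p,cv2.COLOR_RGB2HSV); b=cv2.inRange(h,(10,120,60),(30,255,255)); n,l,st,ce=cv2.connectedComponentsWithStats(b)
for i in range(1,n):
    if st[i,4]>60:
        k=(l==i); q=P[k]; top=q[q[:,2]>.038]; fl=q[(q[:,2]<.012)]
        print("brass",ce[i].round(1),len(top),top.mean(0).round(4),(top.max(0)+top.min(0))/2,len(fl), (fl.max(0)+fl.min(0))/2)
E
python3 - <<'E'
import cv2
p=cv2.imread('pics/wA2.png'); cv2.imwrite('pics/wA2c.png',cv2.resize(p[90:350,90:530],None,fx=1.8,fy=1.8,interpolation=cv2.INTER_CUBIC))
E
```

```text
[0.42103081 0.14030131 0.30094454] 0.0462
table z -9.243387989479879e-05
wall n 1654
tray ((623.1361694335938, 138.84539794921875), (170.0941162109375, 165.19554138183594), 83.54393005371094)
brass [422.4 125. ] 239 [0.3639 0.2773 0.0485] [0.36382239 0.21625006 0.24089743] 336 [0.36483378 0.28574325 0.00486993]
brass [492.9 202.3] 226 [0.4738 0.3895 0.0503] [0.42065415 0.27475934 0.24078418] 457 [0.47910126 0.40372783 0.00514167]
```

View pics/wA2c.png

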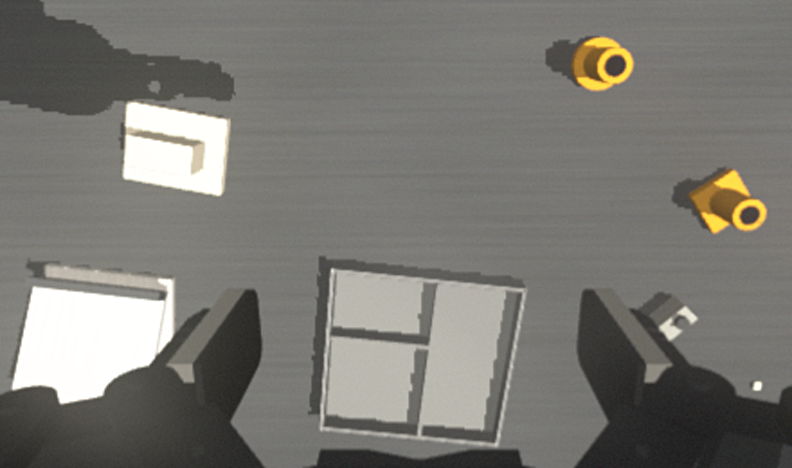

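The crop shows the tray compartments clearly, bush compartment at the top left and gear below it. The tray fit is 170×165 mm, centre (0.623, 0.139), yaw −6.5°. Next I'll view the other side.

Request:
jog_arm(targets=[[[0,-16,0],[0,0,0],100],[[0,-16,0],[0,0,0],100],[[0,-16,0],[0,0,0],100],[[0,-16,0],[0,0,0],100],[[0,-16,0],[0,0,0],100],[[0,-16,0],[0,0,0],100],[[0,-16,0],[0,0,0],100],[[0,-16,0],[0,0,0],100]])

```text
time: 2.35
tool_pos: [0.4215, -0.2588, 0.3003]
tool_rot: [-0.001, -0.0, 1.0, 0.001]
contact_force: [0.5, 0.4, -0.2]
gripper_width: 0.998
grasp_force: 0.0
```

```bash
python3 - <<'E'
from h import *
for i in range(3): grab_frame("top")
s=state(); print(s["tool_pos"],np.abs(s["joint_vel"]).max().round(4))
p,d,C,P=wrist("wB"); Z=P[:,:,2]
m=((Z>.004)&(d>.2)&(np.arange(400)[:,None]<300)).astype(np.uint8)
n,l,st,ce=cv2.connectedComponentsWithStats(m)
for i in range(1,n):
    if st[i,4]>80:
        q=P[l==i]; print(i,ce[i].round(0),st[i,4],"z95",np.percentile(q[:,2],95).round(3),"mean",q.mean(0).round(3),p[l==i].mean(0).round(0))
E
```

```text
[ 0.42169858 -0.25740529  0.30100911] 0.009
1 [119. 132.] 1568 z95 0.027 mean [ 0.375 -0.539  0.019] [193. 102.  18.]
2 [218. 110.] 1063 z95 0.027 mean [ 0.345 -0.399  0.022] [241. 184.  23.]
3 [320. 135.] 1385 z95 0.044 mean [ 0.378 -0.262  0.019] [250. 249. 245.]
4 [456. 171.] 2398 z95 0.038 mean [ 0.429 -0.066  0.018] [247. 245. 241.]
5 [227. 199.] 851 z95 0.027 mean [ 0.47  -0.398  0.022] [224. 222. 213.]
6 [136. 221.] 1018 z95 0.027 mean [ 0.506 -0.538  0.02 ] [ 64. 123. 208.]
7 [573. 270.] 4211 z95 0.02 mean [0.591 0.146 0.011] [157. 155. 149.]
8 [388. 269.] 3356 z95 0.048 mean [ 0.578 -0.157  0.03 ] [243. 242. 239.]
10 [274. 264.] 1205 z95 0.044 mean [ 0.576 -0.333  0.019] [241. 239. 231.]
51 [ 18. 285.] 916 z95 0.056 mean [ 0.599 -0.714  0.044] [186. 181. 170.]
```

View pics/wB.png

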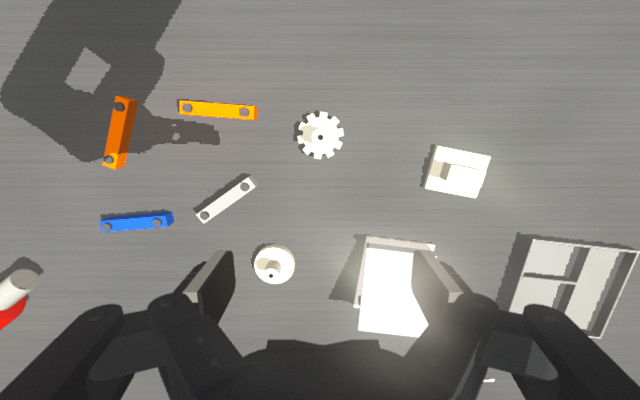

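The B view shows the long bar at (226,199), gear (320,135), disc (273,264), plate (457,171) and rest (395,285), with the orange and blue decoy bars at the left. Depth is reliable, so I'll fit poses from it.

```bash
python3 - <<'E'
from h import *
def box(q): return cv2.minAreaRect((q[:,:2]*1000).astype(np.float32))
def sel(P,c,r,z0,z1):
    k=(np.hypot(P[:,:,0]-c[0],P[:,:,1]-c[1])<r)&(P[:,:,2]>z0)&(P[:,:,2]<z1); return P[k]
p,d,C,P=load("wB"); 
q=sel(P,(.47,-.398),.07,.019,.03); print("long",box(q),"z",np.median(q[:,2]))
for n,Q,c,r,z in [("gear",P,(.38,-.26),.036,(.010,.018)),("gear hub",P,(.375,-.262),.03,(.041,.047)),("plate",P,(.43,-.066),.06,(.007,.013)),("rib",P,(.43,-.066),.05,(.035,.041))]:
    q=sel(Q,c,r,*z); print(n,len(q),box(q),cv2.minEnclosingCircle((q[:,:2]*1000).astype(np.float32)))
PA=load("wA2")[3]
for n,c,r,z in [("plate",(.43,-.066),.06,(.007,.013)),("rib",(.43,-.066),.05,(.035,.041)),("bush top",(.364,.277),.03,(.041,.047)),("flange",(.364,.277),.03,(.005,.011)),("gearhubA",(.375,-.262),.03,(.041,.047))]:
    q=sel(PA,c,r,*z); print("A",n,len(q),box(q),cv2.minEnclosingCircle((q[:,:2]*1000).astype(np.float32)))
# rest
q=P[(P[:,:,0]>.5)&(P[:,:,0]<.7)&(abs(P[:,:,1]+.14)<.1)&(P[:,:,2]>.012)&(P[:,:,2]<.12)]
A=np.c_[q[:,:2],np.ones(len(q))]
for _ in range(5):
    co=np.linalg.lstsq(A,q[:,2],rcond=None)[0]; k=abs(A@co-q[:,2])<.003; q,A=q[k],A[k]
print("rest plane",co,np.arctan(np.hypot(*co[:2])),"yaw",np.arctan2(co[1],co[0]),len(q),"box",box(q),q.min(0),q.max(0))
E
```

```text
long ((472.322509765625, -401.0643005371094), (17.9929256439209, 100.41007995605469), 35.181175231933594) z 0.021919066267413273
gear 1115 ((379.1352844238281, -261.67718505859375), (61.898563385009766, 63.58406066894531), 89.14378356933594) ((378.6651306152344, -261.59088134765625), 32.2672233581543)
gear hub 256 ((378.66021728515625, -262.0569152832031), (21.928476333618164, 22.317197799682617), 0.5517253875732422) ((378.6101379394531, -261.6136169433594), 11.748061180114746)
plate 1577 ((431.21368408203125, -60.78683090209961), (80.59838104248047, 63.91511917114258), 79.11829376220703) ((431.1146240234375, -60.977970123291016), 50.346317291259766)
rib 622 ((431.1492614746094, -61.09266662597656), (50.81509017944336, 24.05694580078125), 79.2686767578125) ((431.19525146484375, -60.88161087036133), 27.103601455688477)
A plate 1488 ((431.4299011230469, -59.882423400878906), (80.36293029785156, 63.99074935913086), 78.94452667236328) ((431.435791015625, -59.5472412109375), 50.01731872558594)
A rib 635 ((431.3249206542969, -59.92134094238281), (50.3917236328125, 24.20111083984375), 79.38
[... 180 characters left out ...]
7074890137) ((364.3968811035156, 280.4253845214844), 12.925250053405762)
A flange 286 ((364.26055908203125, 277.66400146484375), (34.05847930908203, 39.058189392089844), 83.99364471435547) ((364.47802734375, 280.2745361328125), 20.032779693603516)
A gearhubA 290 ((379.5554504394531, -260.9907531738281), (22.320110321044922, 24.109724044799805), 30.387332916259766) ((380.0271301269531, -260.703125), 12.827521324157715)
rest plane [ 0.41192476 -0.05025008 -0.21349943] 0.39335173773810206 yaw -0.1213887318703507 3953 box ((605.8350830078125, -145.31396484375), (104.45732879638672, 121.09087371826172), 82.52129364013672) [ 0.53904867 -0.20402261  0.01873203] [ 0.67000222 -0.09886881  0.06929325]
```

Everything agrees to about 1 mm. Working out the bar grasp and place.

```bash
python3 - <<'E'
from h import *
go([.4723,-.4011,.10],np.radians(35.18)); go([.4723,-.4011,.004],np.radians(35.18))
E
```

```text
shift [-2.01 -5.76  8.05] turn [ 0.   -0.    6.87] t 2.55 j6 -2.27
shift [-2.01 -5.76 11.89] turn [ 0.   -0.    6.87] t 2.55 j6 -2.27
```

Request:
jog_arm(targets=[[[-2,-5.76,8],[0,0,6.87],60],[[-2,-5.76,8],[0,0,6.87],60],[[-2,-5.76,8],[0,0,6.87],60],[[-2,-5.76,8],[0,0,6.87],60],[[-2,-5.76,8],[0,0,6.87],60],[[-2,-5.76,8],[0,0,6.87],60],[[-2,-5.76,8],[0,0,6.87],60],[[-2,-5.76,8],[0,0,6.87],60]])

```text
time: 3.55
tool_pos: [0.472, -0.403, 0.1032]
tool_rot: [0.001, 0.46, 0.888, -0.0]
contact_force: [0.1, -0.3, 0.9]
gripper_width: 0.603
grasp_force: 0.0
```

```bash
python3 - <<'E'
from h import *
for i in range(2): grab_frame("top")
p,d,C,P=wrist("w1"); print(state()["tool_pos"])
k=(np.hypot(P[:,:,0]-.4723,P[:,:,1]+.4011)<.07)&(P[:,:,2]>.019)&(P[:,:,2]<.03); print(cv2.minAreaRect((P[k][:,:2]*1000).astype(np.float32)))
go([.4723,-.4011,.004],np.radians(35.18))
E
```

```text
[ 0.47156407 -0.40309181  0.10236749]
((472.54638671875, -401.052490234375), (18.05298614501953, 99.89852142333984), 35.080074310302734)
shift [0.05 0.07 3.93] turn [ 0.    0.01 -0.01] t 3.7 j6 -1.44
```

Centred; descend and grip.

Request:
jog_arm(targets=[[[0,0.08,2],[0,0,0],60],[[0,0.08,3.5],[0,0,0],60],[[0,0.08,3.9],[0,0,0],60],[[0,0.08,3.9],[0,0,0],60],[[0,0.08,3.9],[0,0,0],0],[[0,0.08,3.9],[0,0,0],0],[[0,0.08,3.9],[0,0,0],0],[[0,0.08,3.9],[0,0,0],0]])

```text
time: 4.7
tool_pos: [0.4741, -0.4033, 0.0062]
tool_rot: [0.002, 0.461, 0.887, -0.001]
contact_force: [-1.7, 0.9, 6.7]
gripper_width: 0.192
grasp_force: 62.1
```

```bash
python3 - <<'E'
from h import *
s=state(); print(s["gripper_width"],s["grasp_force"],s["contact_force"].round(1),s["tool_pos"])
c=np.array([.6231,.1388]); y=np.radians(-6.46); M=np.array([[np.cos(y),-np.sin(y)],[np.sin(y),np.cos(y)]])
for n,t in [("bar",(0,.046)),("gear",(.032,-.037)),("bush",(-.048,-.037))]: print(n,c+M@t)
t=c+M@[0,.046]
go([*t,.15],np.radians(83.54)); go([*t,.0095],np.radians(83.54))
E
```

```text
0.19152718746389316 62.126662731170654 [-1.7  0.9  6.7] [ 0.47406688 -0.40328648  0.00620732]
bar [0.62827544 0.18450793]
gear [0.65073397 0.09843462]
bush [0.57124192 0.10743538]
shift [15.68 18.56 -5.8 ] turn [-0.01  0.03 -6.06] t 4.7 j6 -1.44
shift [15.7  18.56 -0.18] turn [-0.01  0.03 -6.06] t 4.7 j6 -1.44
```

Request:
jog_arm(targets=[[[0,0,-2.4],[0,0,0],0],[[0,0,-4.8],[0,0,0],0],[[15.7,18.5,-5.8],[0,0,-6.06],0],[[15.7,18.5,-5.8],[0,0,-6.06],0],[[15.7,18.5,-5.8],[0,0,-6.06],0],[[15.7,18.5,-5.8],[0,0,-6.06],0],[[15.7,18.5,-5.8],[0,0,-6.06],0],[[15.7,18.5,-5.8],[0,0,-6.06],0]])

```text
time: 5.7
tool_pos: [0.5673, -0.0373, 0.1392]
tool_rot: [0.0, 0.056, 0.998, -0.0]
contact_force: [1.7, -0.4, -2.2]
gripper_width: 0.195
grasp_force: 61.1
```

```bash
python3 - <<'E'
from h import *
go([.6283,.1845,.15],np.radians(83.54))
E
```

```text
shift [-1.43  9.09 -0.43] turn [-0.  0.  0.] t 5.7 j6 -1.66
```

Request:
jog_arm(targets=[[[-1.3,8.8,-0.3],[0,0,0],0],[[-1.3,8.8,-0.3],[0,0,0],0],[[-1.3,8.8,-0.3],[0,0,0],0],[[-1.3,8.8,-0.3],[0,0,0],0],[[-1.3,8.8,-0.3],[0,0,0],0],[[-1.3,8.8,-0.3],[0,0,0],0]])

```text
time: 6.45
tool_pos: [0.6239, 0.175, 0.1461]
tool_rot: [-0.001, 0.056, 0.998, -0.0]
contact_force: [0.2, 0.9, -1.6]
gripper_width: 0.194
grasp_force: 61.1
```

```bash
python3 - <<'E'
from h import *
for i in range(2): grab_frame("top")
p,d,C,P=wrist("w2"); 
k=(P[:,:,2]>.015)&(P[:,:,2]<.024)&(P[:,:,0]>.5)&(P[:,:,0]<.73)&(P[:,:,1]>.02)&(P[:,:,1]<.26); print(cv2.minAreaRect((P[k][:,:2]*1000).astype(np.float32)))
go([.6283,.1845,.15],np.radians(83.54));go([.6283,.1845,.0105],np.radians(83.54)); print(state()["contact_force"])
E
```

```text
((623.2216796875, 138.8903045654297), (170.21066284179688, 162.86318969726562), 83.5807113647461)
shift [-0.12  0.43 -0.14] turn [-0.   -0.   -0.01] t 6.6 j6 -1.3
shift [-0.12  0.43  5.44] turn [-0.   -0.   -0.01] t 6.6 j6 -1.3
[ 0.3386848   0.20149465 -3.01900774]
```

View pics/w2.png

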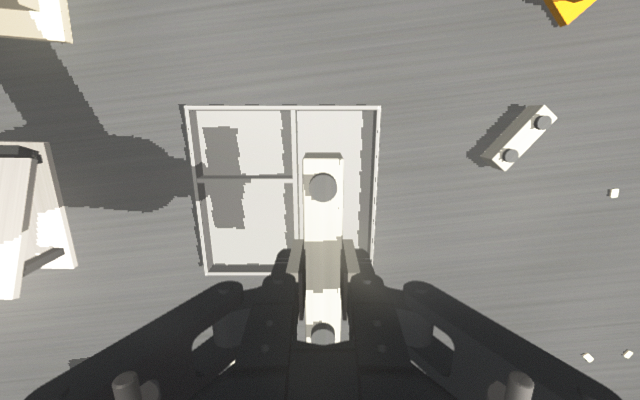

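The bar is held square over its compartment, slightly left of centre; the correction is included in the descent.

Request:
jog_arm(targets=[[[-0.12,0.43,2],[0,0,0],0],[[-0.12,0.43,4],[0,0,0],0],[[-0.12,0.43,4.8],[0,0,0],0],[[-0.12,0.43,5.2],[0,0,0],0],[[-0.12,0.43,5.4],[0,0,0],0],[[-0.12,0.43,5.45],[0,0,0],0],[[-0.12,0.43,5.45],[0,0,0],0]])

```text
time: 7.48
tool_pos: [0.6297, 0.1861, 0.012]
tool_rot: [0.001, 0.056, 0.998, 0.0]
contact_force: [0.3, 0.8, -1.2]
gripper_width: 0.193
grasp_force: 61.0
```

```bash
python3 - <<'E'
from h import *
go([.6283,.1845,.0105],np.radians(83.54)); print(state()["contact_force"])
E
```

```text
shift [ 0.05 -0.07  0.06] turn [0.   0.02 0.  ] t 7.47 j6 -1.28
[ 0.28660873  0.81614161 -1.16107373]
```

Request:
jog_arm(targets=[[[0,0,0.08],[0,0,0],0],[[0,0,0.08],[0,0,0],0],[[0,0,0.08],[0,0,0],35],[[0,0,0.08],[0,0,0],35],[[0,0,0.08],[0,0,0],35],[[0,0,-2],[0,0,0],35],[[0,0,-4],[0,0,0],35],[[0,0,-6],[0,0,0],60]])

```text
time: 8.48
tool_pos: [0.6284, 0.1859, 0.1618]
tool_rot: [-0.0, 0.056, 0.998, -0.0]
contact_force: [1.4, -0.2, -0.4]
gripper_width: 0.547
grasp_force: 0.0
```

```bash
python3 - <<'E'
from h import *
p,d,C,P=wrist("w3")
k=(P[:,:,2]>.022)&(P[:,:,2]<.03)&(P[:,:,0]>.55)&(P[:,:,0]<.73)&(P[:,:,1]>.12)&(P[:,:,1]<.26); print(cv2.minAreaRect((P[k][:,:2]*1000).astype(np.float32)),np.median(P[k][:,2]))
go([.379,-.2617,.16],np.radians(90)); print(state()["tool_pos"])
E
```

```text
((628.5186767578125, 198.79205322265625), (43.346595764160156, 99.8260498046875), 83.10765075683594) 0.025803520051460527
shift [  8.07 -18.96   0.27] turn [ 0.02  0.09 -0.81] t 8.53 j6 -1.28
[0.63258004 0.18666453 0.17103993]
```

Request:
jog_arm(targets=[[[8,-18.9,-0.5],[0,0,0],60],[[8,-18.9,-0.5],[0,0,0],60],[[8,-18.9,-0.5],[0,0,0],60],[[8,-18.9,-0.5],[0,0,0],60],[[8,-18.9,0],[0,0,0],60],[[8,-18.9,0],[0,0,0],60],[[8,-18.9,0],[0,0,0],60],[[8,-18.9,0],[0,0,0],60]])

```text
time: 9.52
tool_pos: [0.3821, -0.2512, 0.1608]
tool_rot: [0.0, 0.056, 0.998, -0.0]
contact_force: [1.5, 1.0, 0.0]
gripper_width: 0.599
grasp_force: 0.0
```

Request:
jog_arm(targets=[[[0,-0.4,1.5],[0,0,0],60],[[0,-0.4,1.5],[0,0,0],60],[[0,-0.4,1.5],[0,0,0],60]])

```text
time: 9.9
tool_pos: [0.3826, -0.2591, 0.1239]
tool_rot: [0.0, 0.056, 0.998, 0.0]
contact_force: [-0.5, 0.2, 0.7]
gripper_width: 0.599
grasp_force: 0.0
```

```bash
cat >> h.py <<'E'
def circ(P,c,r,z0,z1):
    k=(np.hypot(P[:,:,0]-c[0],P[:,:,1]-c[1])<r)&(P[:,:,2]>z0)&(P[:,:,2]<z1); q=(P[k][:,:2]*1000).astype(np.float32); print(len(q),cv2.minEnclosingCircle(q),cv2.minAreaRect(q)); return q
def settle(n=2):
    for _ in range(n): grab_frame("top")
E
python3 - <<'E'
from h import *
settle(3); p,d,C,P=wrist("w4"); print(state()["tool_pos"])
circ(P,(.379,-.262),.03,.041,.047); circ(P,(.379,-.262),.036,.010,.018)
go([.379,-.2617,.018],np.radians(83.54))
E
```

```text
[ 0.38319029 -0.25933874  0.12463631]
693 ((378.7607727050781, -261.3390197753906), 11.917531967163086) ((378.6776123046875, -261.30987548828125), (23.049152374267578, 23.10261344909668), 65.45648193359375)
2588 ((378.8263244628906, -261.5240478515625), 32.42318344116211) ((378.8011474609375, -261.2113342285156), (64.22392272949219, 63.4055290222168), 27.33156394958496)
shift [ 0.16 -0.11  4.27] turn [-0.01  0.01  0.01] t 10.1 j6 -2.22
```

Request:
jog_arm(targets=[[[0.17,-0.1,2],[0,0,0],60],[[0.17,-0.1,3.6],[0,0,0],60],[[0.17,-0.1,4.2],[0,0,0],60],[[0.17,-0.1,4.2],[0,0,0],60],[[0.17,-0.1,4.2],[0,0,0],0],[[0.17,-0.1,4.2],[0,0,0],0],[[0.17,-0.1,4.2],[0,0,0],0],[[0.17,-0.1,4.2],[0,0,0],0]])

```text
time: 11.1
tool_pos: [0.3792, -0.2629, 0.0206]
tool_rot: [0.002, 0.056, 0.998, -0.001]
contact_force: [0.1, 1.0, 6.5]
gripper_width: 0.257
grasp_force: 59.3
```

```bash
python3 - <<'E'
from h import *
s=state(); print(s["tool_pos"],s["gripper_width"],s["contact_force"])
go([.6507,.0984,.15],np.radians(83.54))
E
```

```text
[ 0.37917041 -0.26288989  0.02060881] 0.2567938153862008 [0.12784477 1.02877157 6.53558121]
shift [-9.19 15.57 -5.18] turn [-0.02  0.02  0.  ] t 11.1 j6 -2.23
```

Request:
jog_arm(targets=[[[0,0,-2.4],[0,0,0],0],[[0,0,-4.8],[0,0,0],0],[[-9.2,15.5,-5.2],[0,0,0],0],[[-9.2,15.5,-5.2],[0,0,0],0],[[-9.2,15.5,-5.2],[0,0,0],0],[[-9.2,15.5,-5.2],[0,0,0],0],[[-9.2,15.5,-5.2],[0,0,0],0],[[-9.2,15.5,-5.2],[0,0,0],0]])

```text
time: 12.1
tool_pos: [0.6052, 0.0391, 0.1471]
tool_rot: [0.0, 0.056, 0.998, -0.0]
contact_force: [0.1, -0.5, -0.4]
gripper_width: 0.259
grasp_force: 59.0
```

```bash
python3 - <<'E'
from h import *
go([.6507,.0984,.15],np.radians(83.54))
E
```

```text
shift [-1.54  2.56 -0.11] turn [-0.    0.01  0.  ] t 12.1 j6 -1.52
```

Request:
jog_arm(targets=[[[-1.1,1.9,0],[0,0,0],0],[[-1.1,1.9,0],[0,0,0],0],[[-1.1,1.9,0],[0,0,0],0],[[-1.1,1.9,0],[0,0,0],0]])

```text
time: 12.6
tool_pos: [0.6362, 0.0804, 0.1466]
tool_rot: [-0.0, 0.057, 0.998, -0.0]
contact_force: [0.7, 0.9, -0.6]
gripper_width: 0.261
grasp_force: 59.1
```

```bash
python3 - <<'E'
from h import *
settle(2); p,d,C,P=wrist("w5")
k=(P[:,:,2]>.022)&(P[:,:,2]<.0275)&(P[:,:,0]>.57)&(P[:,:,0]<.70)&(P[:,:,1]>.155)&(P[:,:,1]<.21); print("bar",cv2.minAreaRect((P[k][:,:2]*1000).astype(np.float32)),np.median(P[k][:,2]))
s=state();print(s["tool_pos"]); go([.6507,.0984,.026],np.radians(83.54))
# held gear height
q=P[(np.hypot(P[:,:,0]-s["tool_pos"][0],P[:,:,1]-s["tool_pos"][1])<.034)&(P[:,:,2]>.13)&(P[:,:,2]<.155)]; print(len(q),q.mean(0),np.percentile(q[:,2],[5,50,95]))
E
```

```text
bar ((627.2372436523438, 185.5576171875), (18.936216354370117, 99.63395690917969), 83.67626190185547) 0.02572685055909185
[0.63638708 0.0804051  0.14685262]
shift [-0.49  0.78  4.83] turn [-0.    0.   -0.01] t 12.75 j6 -1.45
4860 [0.62132879 0.0814652  0.1403836 ] [0.13353932 0.13996813 0.15107868]
```

View pics/w5.png

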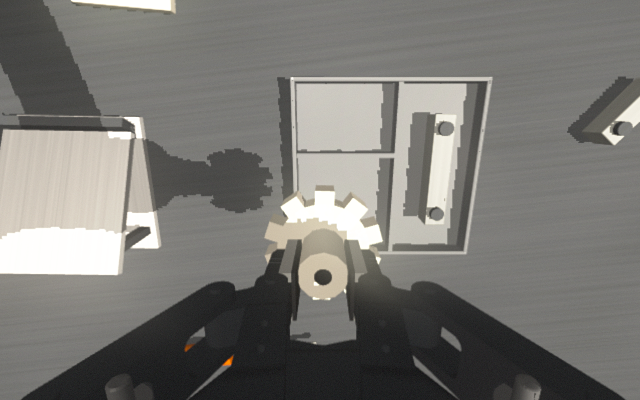

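The picture shows the bar flat and centred in the long compartment (437,168), with its top at 25.7 mm. The gear is held upright. Lowering the gear and releasing it.

Request:
jog_arm(targets=[[[-0.49,0.78,0],[0,0,0],0],[[-0.49,0.78,1.5],[0,0,0],0],[[-0.49,0.78,3],[0,0,0],0],[[-0.49,0.78,4],[0,0,0],0],[[-0.49,0.78,4.5],[0,0,0],0],[[-0.49,0.78,4.8],[0,0,0],0],[[-0.49,0.78,4.88],[0,0,0],0],[[-0.49,0.78,4.88],[0,0,0],0]])

```text
time: 13.75
tool_pos: [0.6518, 0.0994, 0.0257]
tool_rot: [0.001, 0.056, 0.998, 0.0]
contact_force: [0.6, 0.3, -1.2]
gripper_width: 0.258
grasp_force: 59.2
```

```bash
python3 - <<'E'
from h import *
s=state();print(s["tool_pos"],s["contact_force"]); go([.6507,.0984,.0246],np.radians(83.54))
E
```

```text
[0.65181168 0.09935234 0.02567877] [ 0.56294886  0.29886146 -1.23247214]
shift [ 0.04 -0.04  0.04] turn [0.   0.01 0.  ] t 13.75 j6 -1.42
```

Request:
jog_arm(targets=[[[0,0,0.05],[0,0,0],0],[[0,0,0.05],[0,0,0],45],[[0,0,0.05],[0,0,0],45],[[0,0,0.05],[0,0,0],45],[[0,0,-2],[0,0,0],45],[[0,0,-4],[0,0,0],60],[[12.2,5.94,-4],[0,0,0],60],[[12.2,5.94,-4],[0,0,0],60]])

```text
time: 14.75
tool_pos: [0.5453, 0.1669, 0.126]
tool_rot: [0.001, 0.057, 0.998, 0.0]
contact_force: [0.8, 0.3, -0.9]
gripper_width: 0.599
grasp_force: 0.0
```

```bash
python3 - <<'E'
from h import *
go([.3643,.2802,.12],np.radians(83.54))
E
```

```text
shift [7.71 3.68 0.23] turn [ 0.01  0.02 -0.01] t 14.75 j6 -1.29
```

Request:
jog_arm(targets=[[[7,3.4,0],[0,0,0],60],[[7,3.4,0],[0,0,0],60],[[7,3.4,0],[0,0,0],60],[[7,3.4,0],[0,0,0],60],[[7,3.4,0],[0,0,0],60],[[7,3.4,0],[0,0,0],60]])

```text
time: 15.5
tool_pos: [0.3824, 0.2701, 0.1249]
tool_rot: [0.0, 0.057, 0.998, 0.0]
contact_force: [0.5, -0.1, 0.1]
gripper_width: 0.598
grasp_force: 0.0
```

```bash
python3 - <<'E'
from h import *
settle(2); p,d,C,P=wrist("w6")
circ(P,(.364,.280),.03,.041,.047); circ(P,(.364,.28),.03,.004,.011)
print(state()["tool_pos"]);go([.3644,.2804,.018],np.radians(83.54))
E
```

```text
844 ((364.4442443847656, 280.85394287109375), 12.909107208251953) ((364.68701171875, 281.0577697753906), (24.62380027770996, 25.281265258789062), 83.25923156738281)
642 ((364.3730773925781, 280.95281982421875), 20.01103401184082) ((361.7476806640625, 280.6334533691406), (34.651981353759766, 39.51041793823242), 5.663396835327148)
[0.38223055 0.26994787 0.124674  ]
shift [0.76 0.33 4.27] turn [-0.   -0.   -0.01] t 15.65 j6 -1.0
```

View pics/w6.png

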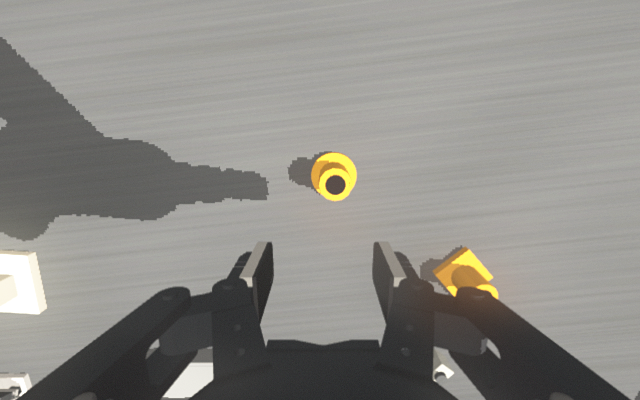

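The round flange is confirmed at (334,177). The square bush is at (465,270), clear of the gripper.

Request:
jog_arm(targets=[[[0.76,0.34,0.5],[0,0,0],60],[[0.76,0.34,2],[0,0,0],60],[[0.76,0.34,3.6],[0,0,0],60],[[0.76,0.34,4.2],[0,0,0],60],[[0.76,0.34,4.2],[0,0,0],60],[[0.76,0.34,4.2],[0,0,0],0],[[0.76,0.34,4.2],[0,0,0],0],[[0.76,0.34,4.2],[0,0,0],0]])

```text
time: 16.65
tool_pos: [0.3649, 0.2819, 0.0217]
tool_rot: [0.002, 0.056, 0.998, 0.001]
contact_force: [-0.6, -0.7, 6.5]
gripper_width: 0.277
grasp_force: 59.1
```

Request:
jog_arm(targets=[[[0,0,0],[0,0,0],0],[[0,0,0],[0,0,0],0]])

```text
time: 16.9
tool_pos: [0.365, 0.2819, 0.0217]
tool_rot: [0.002, 0.056, 0.998, 0.001]
contact_force: [-0.2, -1.3, 6.1]
gripper_width: 0.28
grasp_force: 59.1
```

```bash
python3 - <<'E'
from h import *
s=state(); print(s["tool_pos"],s["gripper_width"],s["contact_force"])
go([.5712,.1074,.12],np.radians(83.54))
E
```

```text
[0.36498816 0.28189188 0.0217194 ] 0.27987725827384535 [-0.15461501 -1.30877059  6.07553142]
shift [-8.99 -6.   -3.91] turn [0.01 0.02 0.  ] t 16.9 j6 -0.96
```

Request:
jog_arm(targets=[[[0,0,-2.2],[0,0,0],0],[[0,0,-3.9],[0,0,0],0],[[-9,-6,-3.9],[0,0,0],0],[[-9,-6,-3.9],[0,0,0],0],[[-9,-6,-3.9],[0,0,0],0],[[-9,-6,-3.9],[0,0,0],0],[[-9,-6,-3.9],[0,0,0],0],[[-9,-6,-3.9],[0,0,0],0]])

```text
time: 17.9
tool_pos: [0.5702, 0.1062, 0.1168]
tool_rot: [-0.001, 0.057, 0.998, 0.0]
contact_force: [-0.1, -0.4, -2.0]
gripper_width: 0.282
grasp_force: 59.4
```

```bash
python3 - <<'E'
from h import *
settle(2); p,d,C,P=wrist("w7"); s=state();print(s["tool_pos"],s["grasp_force"])
circ(P,(.651,.098),.036,.046,.051); circ(P,(.651,.098),.036,.015,.02)
go([.5712,.1074,.0257],np.radians(83.54))
E
```

```text
[0.56869043 0.10786349 0.1166443 ] 59.445286989212036
523 ((651.3284301757812, 99.24627685546875), 12.087149620056152) ((652.3441772460938, 98.96903228759766), (23.025135040283203, 21.725425720214844), 84.77350616455078)
430 ((663.280029296875, 96.76838684082031), 25.623931884765625) ((665.735595703125, 96.29299926757812), (47.37068176269531, 29.34050750732422), 84.60691833496094)
shift [-0.11 -0.01  3.64] turn [ 0.   -0.01  0.01] t 18.05 j6 -1.4
```

View pics/w7.png

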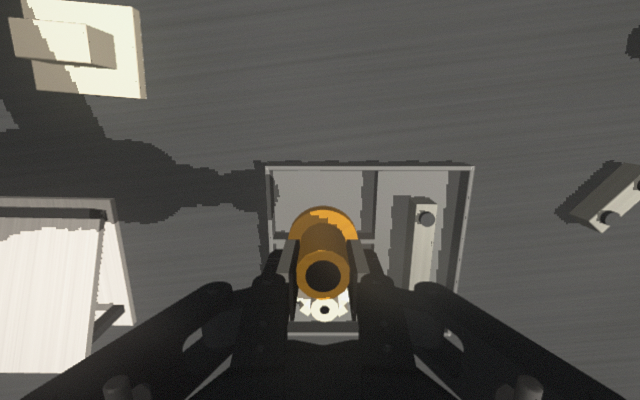

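The bush is held upright over the small compartment and the gear is seated, with its hub top at about 48 mm.

Request:
jog_arm(targets=[[[-0.11,0,1],[0,0,0],0],[[-0.11,0,2.2],[0,0,0],0],[[-0.11,0,3],[0,0,0],0],[[-0.11,0,3.4],[0,0,0],0],[[-0.11,0,3.6],[0,0,0],0],[[-0.11,0,3.65],[0,0,0],0],[[-0.11,0,3.65],[0,0,0],0]])

```text
time: 18.92
tool_pos: [0.5734, 0.1065, 0.0267]
tool_rot: [0.001, 0.056, 0.998, 0.0]
contact_force: [0.3, 0.6, -1.0]
gripper_width: 0.28
grasp_force: 59.4
```

```bash
python3 - <<'E'
from h import *
s=state();print(s["tool_pos"],s["contact_force"]); go([.5712,.1074,.0257],np.radians(83.54)); go([.4313,-.0603,.13],np.radians(79.1+90))
E
```

```text
[0.57342554 0.10646499 0.02672876] [ 0.25614574  0.62989673 -0.96085936]
shift [0.09 0.03 0.04] turn [ 0.    0.01 -0.  ] t 18.93 j6 -1.4
shift [ 4.89 -7.27 -4.14] turn [-1.00e-02  1.00e-02 -1.07e+01] t 18.93 j6 -1.4
```

Request:
jog_arm(targets=[[[0,0,0.05],[0,0,0],0],[[0,0,0.05],[0,0,0],45],[[0,0,0.05],[0,0,0],45],[[0,0,0.05],[0,0,0],45],[[0,0,-2],[0,0,0],45],[[0,0,-4],[0,0,0],60],[[4.9,-7.3,-5],[0,0,11.8],60],[[4.9,-7.3,-5],[0,0,11.8],60]])

```text
time: 19.92
tool_pos: [0.4922, 0.011, 0.1414]
tool_rot: [0.001, 0.244, 0.97, -0.0]
contact_force: [1.2, -0.3, 0.3]
gripper_width: 0.596
grasp_force: 0.0
```

```bash
python3 - <<'E'
from h import *
go([.4313,-.0603,.13],np.radians(-10.9))
E
```

```text
shift [ 0.8  -3.66  0.45] turn [0.01 0.01 9.09] t 19.93 j6 -1.21
```

Request:
jog_arm(targets=[[[0.6,-3.2,0.3],[0,0,8.5],60],[[0.6,-3.2,0.3],[0,0,8.5],60],[[0.6,-3.2,0.3],[0,0,8.5],60],[[0.6,-3.2,0.3],[0,0,8.5],60],[[0.6,-3.2,0.3],[0,0,8.5],60],[[0.6,-3.2,0.3],[0,0,8.5],60],[[0.6,-3.2,0.3],[0,0,8.5],60],[[0.6,-3.2,0.3],[0,0,8.5],60]])

```text
time: 20.92
tool_pos: [0.4416, -0.0519, 0.1325]
tool_rot: [0.0, 0.743, 0.67, 0.0]
contact_force: [0.2, 0.2, 0.0]
gripper_width: 0.606
grasp_force: 0.0
```

```bash
python3 - <<'E'
from h import *
settle(3); p,d,C,P=wrist("w8"); s=state();print(s["tool_pos"],s["joint_pos"].round(2))
circ(P,(.431,-.06),.05,.035,.041); circ(P,(.431,-.06),.06,.007,.013)
go([.4313,-.0603,.0155],np.radians(-10.9))
E
```

```text
[ 0.44162313 -0.0518589   0.13251491] [-0.28 -0.32  2.12 -0.    1.34 -0.18]
1618 ((431.692626953125, -59.86726379394531), 27.084003448486328) ((431.8146667480469, -60.026634216308594), (50.06837844848633, 23.964885711669922), 79.12004089355469)
3918 ((432.07122802734375, -59.98469924926758), 50.56047821044922) ((431.7995300292969, -60.00844192504883), (80.20853424072266, 64.119384765625), 79.18215942382812)
shift [-0.38 -0.38  4.68] turn [0.   0.   0.62] t 21.12 j6 -0.18
```

Request:
jog_arm(targets=[[[-0.38,-0.37,0.5],[0,0,0.62],60],[[-0.38,-0.37,2],[0,0,0.62],60],[[-0.38,-0.37,4],[0,0,0.62],60],[[-0.38,-0.37,4.6],[0,0,0.62],60],[[-0.38,-0.37,4.75],[0,0,0.62],60],[[-0.38,-0.37,4.75],[0,0,0.62],60],[[-0.38,-0.37,4.75],[0,0,0.62],60]])

```text
time: 22.0
tool_pos: [0.433, -0.0608, 0.0156]
tool_rot: [0.001, 0.771, 0.637, 0.001]
contact_force: [-0.0, -0.3, -0.4]
gripper_width: 0.598
grasp_force: 0.0
```

```bash
python3 - <<'E'
from h import *
s=state();print(s["tool_pos"],s["contact_force"])
go([.4317,-.0602,.0145],np.radians(-10.9))
E
```

```text
[ 0.43299355 -0.06081962  0.0155696 ] [-0.00345155 -0.33826841 -0.43933597]
shift [ 0.01 -0.06  0.04] turn [0.02 0.   0.  ] t 22.0 j6 -0.12
```

Request:
jog_arm(targets=[[[0,-0.05,0.05],[0,0,0],0],[[0,-0.05,0.05],[0,0,0],0],[[0,-0.05,0.05],[0,0,0],0],[[0,-0.05,0.05],[0,0,0],0],[[0,-0.05,0.05],[0,0,0],0],[[0,-0.05,0.05],[0,0,0],0]])

```text
time: 22.75
tool_pos: [0.4309, -0.0603, 0.0133]
tool_rot: [0.0, 0.771, 0.637, 0.0]
contact_force: [-1.6, 0.1, 6.8]
gripper_width: 0.272
grasp_force: 60.7
```

```bash
python3 - <<'E'
from h import *
s=state();print(s["tool_pos"],s["contact_force"],s["gripper_width"],s["grasp_force"])
allq=[]
for t in ("wA2","wB","w2","w5","w7","w8"):
    p,d,C,P=load(t)
    k=(P[:,:,0]>.5)&(P[:,:,0]<.72)&(abs(P[:,:,1]+.148)<.085)&(P[:,:,2]>.012)&(P[:,:,2]<.075)&(d>.25)
    q=P[k]; allq.append(q)
    if len(q)<300: print(t,len(q)); continue
    co=np.array([.41,-.05,0]); co[2]=np.median(q[:,2]-q[:,:2]@co[:2])
    for _ in range(6):
        A=np.c_[q[:,:2],np.ones(len(q))]; kk=abs(A@co-q[:,2])<.003; co=np.linalg.lstsq(A[kk],q[kk][:,2],rcond=None)[0]
    i=q[kk]; r=cv2.minAreaRect((i[:,:2]*1000).astype(np.float32))
    print(t,len(i),co.round(4),"slope",np.arctan(np.hypot(*co[:2])).round(3),"yaw",np.degrees(np.arctan2(co[1],co[0])).round(2),[np.round(x,1) for x in r])
    # ledge: points above plane
    res=A@co-q[:,2]; l=q[(res<-.006)&(res>-.016)]; 
    if len(l)>30: print("   ledge",len(l),[np.round(x,1) for x in cv2.minAreaRect((l[:,:2]*1000).astype(np.float32))],np.median(l[:,2]))
np.save("restpts.npy",np.vstack(allq))
E
```

```text
[ 0.43090045 -0.0603324   0.01330345] [-1.59745079  0.09663626  6.79103642] 0.27243463470158497 60.73815107345581
wA2 3880 [ 0.4178 -0.0535 -0.2175] slope 0.399 yaw -7.29 [array([ 592.6, -139.3]), array([112.6,  95.1]), np.float64(82.2)]
   ledge 445 [array([ 545.4, -132.4]), array([111.3,   9.3]), np.float64(81.7)] 0.03037222344403956
wB 4473 [ 0.4186 -0.0549 -0.2181] slope 0.399 yaw -7.48 [array([ 606.8, -144.1]), array([108.2, 119.6]), np.float64(80.2)]
   ledge 313 [array([ 545. , -132.8]), array([109.6,   8.1]), np.float64(82.6)] 0.030181173530556382
w2 3690 [ 0.4138 -0.0863 -0.2185] slope 0.4 yaw -11.78 [array([613.6, -94. ]), array([ 30. , 120.2]), np.float64(87.5)]
   ledge 290 [array([553.5, -87.4]), array([21. ,  9.8]), np.float64(83.2)] 0.029830130281365164
w5 14256 [ 0.4153 -0.0551 -0.2165] slope 0.397 yaw -7.56 [array([ 605.8, -140.2]), array([112.5, 119.4]), np.float64(82.8)]
   ledge 840 [array([ 547.9, -129.3]), array([105.4,  10. ]), np.float64(82.9)] 0.029379081735249918
w7 1783 [ 0.3037 -0.0431 -0.1526] slope 0.298 yaw -8.08 [array([ 604.4, -122. ]), array([ 83.2, 104.3]), np.float64(87.9)]
w8 9917 [ 0.4152 -0.0589 -0.2171] slope 0.397 yaw -8.07 [array([ 609.1, -136.1]), array([ 91. , 149.1]), np.float64(65.0)]
   ledge 758 [array([ 548.5, -115.5]), array([73.6,  8.3]), np.float64(82.2)] 0.030351190820525092
```

```bash
cat >> h.py <<'E'
psi=np.radians(-7.6); e=np.array([np.cos(psi),np.sin(psi),0]); f=np.array([-e[1],e[0],0])
n_=-np.sin(.4)*e+np.array([0,0,np.cos(.4)]); up=np.cos(.4)*e+np.array([0,0,np.sin(.4)])
ROT=R.from_matrix(np.c_[np.cross(f,-n_),f,-n_])
HOME=e*.6038+f*-.0592+np.array([0,0,.037])
def tcp(u=0,h=0,v=0): return HOME+n_*(.0133+h)+up*u+f*v
E
python3 - <<'E'
from h import *
print(HOME,tcp(),tcp(.015,.06)); go(tcp(.015,.06),rot=ROT); go(tcp(.015,.10),rot=ROT)
E
```

```text
[ 0.59066636 -0.13853637  0.037     ] [ 0.5855326  -0.13785138  0.04925011] [ 0.5760673  -0.13658844  0.11035505]
shift [-1.9   6.28 -3.87] turn [ -2.32  -2.19 -11.49] t 22.75 j6 -0.12
shift [-1.93  5.66 -5.35] turn [ -2.32  -2.19 -11.49] t 22.75 j6 -0.12
```

Request:
jog_arm(targets=[[[0,0,-2],[0,0,0],0],[[0,0,-4],[0,0,0],0],[[0,0,-6],[0,0,0],0],[[0,0,-6],[0,0,0],0]])

```text
time: 23.25
tool_pos: [0.4328, -0.0609, 0.1671]
tool_rot: [0.004, 0.771, 0.637, 0.002]
contact_force: [0.2, -0.4, -2.2]
gripper_width: 0.269
grasp_force: 59.9
```

```bash
python3 - <<'E'
from h import *
print(state()["tool_pos"],state()["grasp_force"]); go(tcp(.015,.10),rot=ROT)
E
```

```text
[ 0.4327899  -0.0609211   0.16706203] 59.85797166824341
shift [-1.92  5.57  0.85] turn [ -2.29  -2.14 -11.5 ] t 23.25 j6 -0.12
```

Request:
jog_arm(targets=[[[-1.9,5.6,0.5],[-2.3,-2.15,-11.5],0],[[-1.9,5.6,0.5],[-2.3,-2.15,-11.5],0],[[-1.9,5.6,0.5],[-2.3,-2.15,-11.5],0],[[-1.9,5.6,0.5],[-2.3,-2.15,-11.5],0],[[-1.9,5.6,0.5],[-2.3,-2.15,-11.5],0],[[-1.9,5.6,0.5],[-2.3,-2.15,-11.5],0],[[-1.9,5.6,0.5],[-2.3,-2.15,-11.5],0],[[-1.9,5.6,0.5],[-2.3,-2.15,-11.5],0]])

```text
time: 24.25
tool_pos: [0.5571, -0.1325, 0.1469]
tool_rot: [0.178, 0.143, 0.974, -0.011]
contact_force: [-0.8, -0.6, -0.7]
gripper_width: 0.27
grasp_force: 59.8
```

Request:
jog_arm(targets=[[[0,0,0],[-0.5,0,-1.2],0],[[0,0,0],[-0.5,0,-1.2],0],[[0,0,0],[-0.5,0,-1.2],0]])

```text
time: 24.62
tool_pos: [0.5581, -0.133, 0.1486]
tool_rot: [0.182, 0.059, 0.982, 0.008]
contact_force: [1.1, -1.0, 0.3]
gripper_width: 0.266
grasp_force: 59.8
```

```bash
python3 - <<'E'
from h import *
settle(2);s=state();print(s["tool_pos"],s["grasp_force"],s["joint_pos"].round(2)); go(tcp(.015,.06),rot=ROT)
E
```

```text
[ 0.5585329  -0.13283624  0.14934001] 59.80982065200806 [-0.44 -0.23  2.05  0.18  0.99 -1.96]
shift [-0.11 -0.13  1.71] turn [ 0.3  -0.25  0.04] t 24.73 j6 -1.96
```

Request:
jog_arm(targets=[[[-0.11,-0.13,0.8],[0.3,-0.25,0.04],0],[[-0.11,-0.13,1.7],[0.3,-0.25,0.04],0],[[-0.11,-0.13,1.7],[0.3,-0.25,0.04],0],[[-0.11,-0.13,1.7],[0.3,-0.25,0.04],0]])

```text
time: 25.22
tool_pos: [0.5765, -0.137, 0.1119]
tool_rot: [0.199, 0.064, 0.978, -0.013]
contact_force: [-0.6, 0.3, -0.7]
gripper_width: 0.27
grasp_force: 59.8
```

```bash
python3 - <<'E'
from h import *
settle(2); p,d,C,P=wrist("w9"); go(tcp(.008,.003),rot=ROT); 
N=(P-(HOME)); 
for nm,k in [("rest",(abs(N@n_)<.004)&(abs(N@f)<.08)&(abs(N@up)<.1))]:
    q=P[k]-HOME; print(nm,len(q),(q@n_).mean()); r=cv2.minAreaRect((np.c_[q@up,q@f]*1000).astype(np.float32)); print(r)
q=P-HOME; k=(q@n_>.005)&(q@n_<.016)&(abs(q@f)<.07)&(q@up<-.03)&(q@up>-.06); k&=P[:,:,2]<.05; q=q[k]; print("ledge",len(q),cv2.minAreaRect((np.c_[q@up,q@f]*1000).astype(np.float32)))
s=state(); T=s["tool_pos"]; q=P-T; zt=-n_
a=(q@n_); k=(abs(a-(-.0033))<.003)&(abs(q@f)<.04)&(abs(q@up)<.05); q=q[k]; print("plate top",len(q),(q@n_).mean(),cv2.minAreaRect((np.c_[q@up,q@f]*1000).astype(np.float32)))
E
```

```text
shift [0.36 0.03 2.35] turn [-0.    0.02  0.01] t 25.38 j6 -1.92
rest 13948 -0.0007048906023190404
((-12.171455383300781, 0.03023529052734375), (175.66525268554688, 159.97396850585938), 0.01435853075236082)
ledge 2121 ((-43.92692565917969, -1.698638916015625), (7.963261604309082, 109.91146850585938), 0.16850541532039642)
plate top 6728 -0.003929277716807242 ((-0.130035400390625, -0.43598175048828125), (80.0511245727539, 64.25869750976562), 0.2625565230846405)
```

View pics/w9.png

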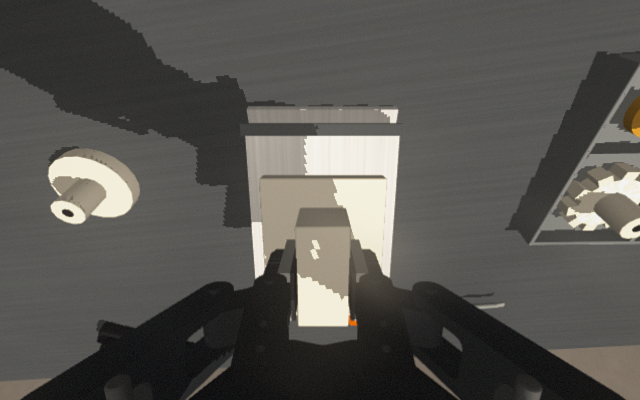

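The wrist view shows the plate square to the rest, with the ledge at row 130 just below its lower edge. Measured skew is 0.1–0.3° and lateral error about 1 mm. Lowering it slightly uphill of home.

Request:
jog_arm(targets=[[[0.1,-0.02,1],[0,0,0],0],[[0.36,-0.02,1.8],[0,0,0],0],[[0.36,-0.02,2.2],[0,0,0],0],[[0.36,-0.02,2.35],[0,0,0],0],[[0.36,-0.02,2.35],[0,0,0],0],[[0.36,-0.02,2.35],[0,0,0],0]])

```text
time: 26.12
tool_pos: [0.5913, -0.1397, 0.0547]
tool_rot: [0.2, 0.064, 0.978, -0.013]
contact_force: [-0.2, -0.5, -1.1]
gripper_width: 0.268
grasp_force: 59.9
```

```bash
python3 - <<'E'
from h import *
settle(1);s=state();print(s["tool_pos"],s["contact_force"]); go(tcp(0,0,-.001),rot=ROT)
print("now u,h,v",[round(float((s["tool_pos"]-tcp())@a)*1000,1) for a in (up,n_,f)])
E
```

```text
[ 0.59121153 -0.13969195  0.05461423] [ 0.67031869  0.02970595 -0.56803803]
shift [0.3  0.   0.11] turn [0.   0.02 0.01] t 26.18 j6 -1.94
now u,h,v [7.5, 2.7, -1.1]
```

Request:
jog_arm(targets=[[[0,0,0.12],[0,0,0],0],[[0,0,0.12],[0,0,0],0],[[0.15,0,0.12],[0,0,0],0],[[0.25,0,0.12],[0,0,0],0],[[0.32,0,0.12],[0,0,0],0],[[0.32,0,0.12],[0,0,0],0]])

```text
time: 26.92
tool_pos: [0.5858, -0.1394, 0.0494]
tool_rot: [0.201, 0.064, 0.977, -0.014]
contact_force: [-0.7, -0.8, 6.1]
gripper_width: 0.268
grasp_force: 60.9
```

```bash
python3 - <<'E'
from h import *
settle(1);s=state()
print("now u,h,v",[round(float((s["tool_pos"]-tcp())@a)*1000,1) for a in (up,n_,f)],"F",[round(float(s["contact_force"]@a),1) for a in (up,n_,f)])
E
```

```text
now u,h,v [0.5, -0.0, -1.4] F [2.6, 6.2, -0.7]
```

Request:
jog_arm(targets=[[[0.06,0,-0.02],[0,0,0],0],[[0.08,0,-0.02],[0,0,0],0],[[0.08,0,-0.02],[0,0,0],0]])

```text
time: 27.35
tool_pos: [0.5851, -0.1392, 0.0496]
tool_rot: [0.202, 0.064, 0.977, -0.014]
contact_force: [8.1, -1.5, 0.3]
gripper_width: 0.267
grasp_force: 59.6
```

```bash
python3 - <<'E'
from h import *
settle(1);s=state()
print("now u,h,v",[round(float((s["tool_pos"]-tcp())@a)*1000,1) for a in (up,n_,f)],"F",[round(float(s["contact_force"]@a),1) for a in (up,n_,f)])
E
```

```text
now u,h,v [-0.1, 0.4, -1.4] F [7.6, -2.0, 1.1]
```

The plate is home against the ledge, with 7.6 N on the ledge. Releasing and backing off along the slope normal.

Request:
jog_arm(targets=[[[0.05,0,0.02],[0,0,0],0],[[0.05,0,0.02],[0,0,0],50],[[0.05,0,0.02],[0,0,0],50],[[0.05,0,0.02],[0,0,0],50],[[0.05,0,-1],[0,0,0],50],[[0.05,0,-3],[0,0,0],50],[[0.05,0,-6],[0,0,0],60],[[0.05,0,-8],[0,0,0],60]])

```text
time: 28.4
tool_pos: [0.5025, -0.1276, 0.2318]
tool_rot: [0.198, 0.064, 0.978, -0.013]
contact_force: [1.0, -0.5, 0.4]
gripper_width: 0.598
grasp_force: 0.0
```

Request:
jog_arm(targets=[[[1.5,0,-1],[0,0,0],60],[[1.5,0,-1],[0,0,0],60],[[1.5,0,-1],[0,0,0],60]])

```text
time: 28.78
tool_pos: [0.4599, -0.1222, 0.2386]
tool_rot: [0.199, 0.064, 0.978, -0.013]
contact_force: [-0.6, 0.1, 0.0]
gripper_width: 0.597
grasp_force: 0.0
```

```bash
python3 - <<'E'
from h import *
settle(3); p,d,C,P=wrist("w10"); q=P-HOME; b=(abs(q@f)<.07)&(abs(q@up)<.08)
for nm,lo,hi in [("plate top",.007,.0125),("rib",.034,.041)]:
    k=b&(q@n_>lo)&(q@n_<hi)&(q@up>-.0415); x=q[k]; print(nm,len(x),(x@n_).mean(),cv2.minAreaRect((np.c_[x@up,x@f]*1000).astype(np.float32)))
c=np.array([.6231,.1388])
circ(P,(.571,.107),.03,.045,.051);circ(P,(.571,.107),.03,.008,.0145); circ(P,(.651,.098),.036,.015,.021)
k=(P[:,:,2]>.022)&(P[:,:,2]<.0275)&(P[:,:,0]>.57)&(P[:,:,0]<.70)&(P[:,:,1]>.155)&(P[:,:,1]<.21); print("bar",k.sum())
p,d=grab_frame("top"); cv2.imwrite("pics/top9.png",p[:,:,::-1])
E
```

```text
plate top 2081 0.009401880573427867 ((-1.3735160827636719, -1.7037239074707031), (80.23751831054688, 109.87168884277344), 0.008029831573367119)
rib 795 0.03731444192924611 ((-0.4333992004394531, -2.1897964477539062), (50.230709075927734, 23.32395362854004), 0.20877468585968018)
326 ((573.0166625976562, 105.9823989868164), 13.553924560546875) ((572.5853881835938, 106.13577270507812), (25.003231048583984, 25.150503158569336), 74.43525695800781)
390 ((576.74560546875, 105.10494995117188), 24.320335388183594) ((573.939697265625, 102.85677337646484), (38.61526870727539, 45.343605041503906), 55.72124099731445)
801 ((649.8441772460938, 98.94829559326172), 32.764774322509766) ((647.975830078125, 97.84553527832031), (60.444698333740234, 64.4598617553711), 28.90488624572754)
bar 825
```

View pics/w10.png

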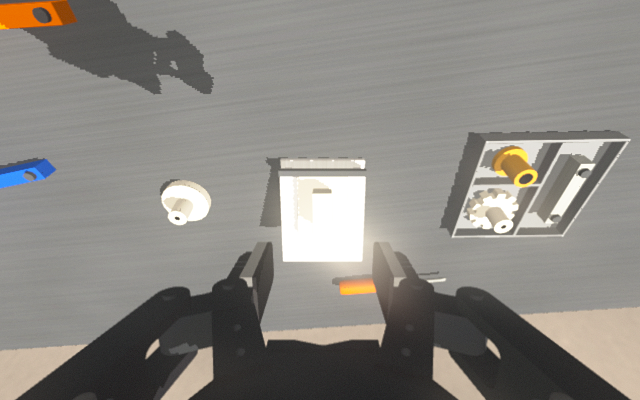

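View pics/top9.png

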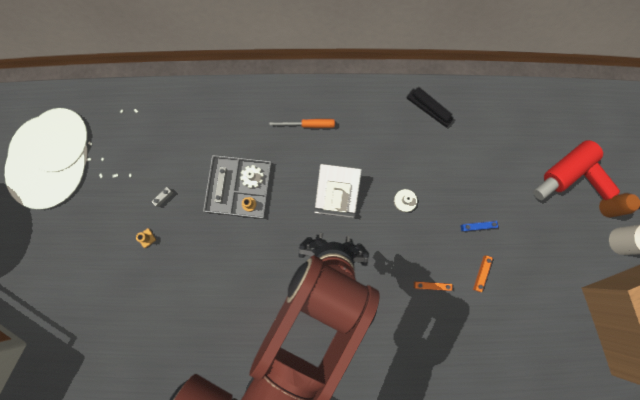

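The wrist and top views show the tray filled correctly: bar at (220,185), gear (251,176) and bush (249,204) in the top picture. The plate is home and square within about 0.2°. The look-alikes have not moved and the arm is clear.

```bash
python3 -c "
from plant import *
print(job_done())"
```

```text
the job is handed in; nothing more can be done
None
```

The kit is set out as asked and handed in at about 29 s: long bar, gear and round bush are in their tray compartments, the mould plate is on the rest against its ledge, and I left the look-alikes and the screwdriver untouched.

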